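Dead shunter out of the engine shed

ROBOT

A 6-joint arm with a two-finger parallel gripper is mounted at the origin on the work surface; the furniture and walls round the work are solid. World frame = base frame: x ahead of the robot, y to its left, z up, the work surface at z = 0. Lengths are in m, angles in rad, forces in N, time in s.
With the tool pointing down it reaches from about 0.425 to 1.125 m from the base axis. Payload 14.9 kg.
Tool frame: the origin (TCP) lies midway between the tips of the shut fingers; the grasp point (between the pads) lies 19 mm behind it; z points along the fingers, y is the line along which they close (so a half turn about z gives the same grasp; the last joint's range is limited). The gripper opens to 91 mm and grips with 3 to 60 N. Pads are 32 mm wide; open, the fingers measure 118 mm over their backs; the gripper's body (76 mm by 178 mm) begins 60 mm behind the grasp point.
Start: joints at [-1.358, 0.379, 1.734, -0, 1.028, -0.033], TCP at [0.17, -0.679, 0.214] pointing down, gripper open.
Joint ranges: [-2.77, 2.77], [-0.74, 2.19], [0, 2.66], [-1.06, 4.2], [0.31, 2.87], [-3.08, 3.08]. Speed limits (rad/s): [1.89, 1.89, 2.39, 3.14, 3.14, 3.14].

INTERFACE

Orientations are given as a unit quaternion [x, y, z, w].
In Python, from cell import r gives the robot as it stands.
- The arm moves only by the tool carry_out, never from a script. Its argument "series" is text: rows parted by semicolons, each of 5 numbers parted by spaces: the shift along the tool's x, y, z in cm, then the turn about the tool's z in rad, then the closure, from 0 (fully open) to 1 (shut). In form: dx dy dz twist grip; .... A call has 1 to 12 rows; each row shifts and turns the commanded pose from where the row before left it, along the tool's axes as they then stand; what a row does not reach is not made up. A row lasts 1/12 s, in which the tool goes at most 41.7 mm and 7.16 degrees, less where a joint would pass 70% of its speed; a pose out of reach is approached as far as the arm can. A call with a gripper value outside its range is refused whole. The fingers move at their own pace and stop on an object; "squeeze" is the grip in N (left out, the last holds). Time passes only in rows, so rows that do not move let the fingers close. It gives the time, the measured TCP pose, the force, the opening and the grip force at its end, in the units of the state.
- r.read_state(): the state, without advancing time (a new reading comes with each control period).
- r.get_image(name): name is "scene" or "top" or "wrist"; returns (picture, depth): 420x560x3 uint8, blue, green, red; 420x560 float32, m along the optical axis (not along the pixel's ray), 0 where there is no reading.
- r.camera_params(name): a dict with "intrinsics" (3x3 intrinsics, pixels), "rvec" (rotation vector, rad) and "tvec" (3), from world to camera coordinates, as OpenCV has them. Camera axes: x right, y down, z forward; pixel columns grow to the right and rows downward; lengths in m; the calibration is good to about 2 mm. A picture is of the moment at which its call begins: read the wrist's pose just before it. camera_params takes no time and is no camera call; for the wrist camera it gives the pose at the moment of the call.
- r.close_job(): hands the job in; it is judged then, once.
Trained networks look in the newest picture that a camera, given by its name, has taken for a name from the list of things; names that differ only in an ending like _2 or _b are one class to them, and where a whole thing is asked for, a point or a joint stands for the part that bears it (a point fixed in the world has none). Each returns a list of dicts, best first, with "confidence" (0 to 1); they miss things now and then, are a little off and sometimes report something else, mostly with a low value. They report only what shows in the picture. A call takes as long as a camera call. They do not tell look-alikes from the thing itself.
- r.silhouettes(camera, target): "pixels" (420x560 bool, what is visible of it) and "at" ([column, row] as shares, 0 to 1, of the picture: columns of its width, rows of its height, amid what is visible of it).
- r.spot_point(camera, target): "at" ([column, row] as shares, 0 to 1, of the picture: columns of its width, rows of its height: a listed point, or the origin of a listed thing).
The state is a dict: "time": time; "joint_positions": joint angles; "dq": joint speeds; "tau": joint torques, N m; "position": TCP position; "orientation": TCP orientation; "wrist_force": force on the tool from outside, world axes, zero at the start; "torque": the same for the moment, N m; "width": opening from 0.0 (shut) to 1.0 (fully open); "gripper_force": force on a finger pad.
Only numpy, scipy, OpenCV 4.12 (cv2) and the standard library are available. Lean on these libraries where they do the work, as an engineer would, in place of code of your own. Each camera call takes 0.05 s, during which the arm holds its last target. There are 200 camera calls.

TASK

The little red shunter has gone dead in the engine shed, and a brown van and a coal wagon stand on the shed road in front of it. Lift the van and the wagon over onto the empty siding, then draw the shunter out of the shed and set it upright in the middle of the foam-lined service cradle; last, put the van and the wagon back on the shed road, each exactly where it stood at the start. Leave both trees standing and tip nothing over.

Things in the scene. Friction and masses are not known exactly. Their poses are not given: they have to be found in the camera images.
- van_brown_mid (a point): brown closed goods van, grey arched roof, 30 wide x 116 long x 44 high mm, 70 g; the point is its centre, 21 mm above its wheel bottoms; y along its length, z up. Its sides, 29 mm apart, can be gripped from 12 to 42 mm above the wheel bottoms. Stands on the shed road, either nearest the stop or next to the shunter.
- coal_wagon_mid (a point): dark open coal wagon, 29 wide x 108 long x 27 high mm, 60 g; the point is its centre, 13 mm above its wheel bottoms; y along its length, z up. Its sides, 29 mm apart, can be gripped from 12 to 26 mm above the wheel bottoms. Stands in the other place in front of the shunter.
- loco_shunter_mid (a point): red shunting locomotive, 30 x 123 long x 47 high mm, 190 g; the point is its centre, 22.5 mm above its wheel bottoms; y along it, z up. Sides 29 mm apart, to be gripped 12 to 45 mm above the wheel bottoms. Its rear is under the shed roof, some 65 mm stick out of the door; draw it along the rails towards the shed road's +y by 75 to 90 mm before lifting. It may face either way in the cradle.
- shed_road: fixed track 52 x 440 mm, a brick engine shed (64 wide, 80 high) over its -y end, a buffer stop 27 mm high at its +y end. Origin on the centre line at board level; y along the track, z up. Shed mouth at y = -165 mm, stop face at y = +172. Wheel bottoms stand 12 mm above the board, in a bevelled channel 30 mm wide between boards 15 mm high (wheels are 24 wide). Wagons start near y = +100 and -28.
- siding: fixed empty straight track of the same make, 52 wide x 274 long mm, no shed and no stop. Origin at its middle at board level; y along the track, z up. Wheel bottoms rest 12 mm above the board, walkway boards are 15 mm high. It takes both wagons one behind the other in either order, about 65 mm to either side of its middle.
- cradle: fixed service cradle: plywood tray 80 wide x 150 long mm, felt floor 10 mm above the board between two bevelled dark foam strips (tops 22 mm above the board, 32 mm apart at the floor, 46 mm at the top). Origin at its middle at board level; y along the groove, z up. The shunter stands in it lengthwise, wheels on the felt, centred.
- tree_near_mid (a point): model tree, 40 x 46 x 63 mm, loose, between the lines on the far side; the point is half-way up. Leave it standing.
- tree_far_mid (a point): another such tree, farther to the robot's right; the point is half-way up. Leave it standing.
There are look-alikes about, which are no part of the job. What is shaped like the part that bears loco_shunter_mid but blue is not meant.

How it is judged:
On the way, in this order (a step that is already met when the one before it is completed fails the run):
1. van and coal wagon stand on the rails of the siding, let go, while the shunter is still in the shed (x of van_brown_mid in the frame of siding between -0.006 and 0.006 m and y of van_brown_mid in the frame of siding between -0.09 and 0.09 m and z of van_brown_mid in the frame of siding between 0.029 and 0.0355 m and angle between the y axis of each of van_brown, coal_wagon and the y axis of siding, either way round below 0.06 rad and angle between each of van_brown, coal_wagon's own z axis and vertical below 0.06 rad and linear speed of each of van_brown, coal_wagon below 0.02 m/s and contact force between the fingers and van_brown below 0.2 N and x of coal_wagon_mid in the frame of siding between -0.006 and 0.006 m and y of coal_wagon_mid in the frame of siding between -0.09 and 0.09 m and z of coal_wagon_mid in the frame of siding between 0.021 and 0.0275 m and contact force between the fingers and coal_wagon below 0.2 N and distance of loco_shunter_mid from where it was at the start of the episode below 0.03 m), for 0.2 s.
2. the shunter stands in the middle of the cradle, let go (x of loco_shunter_mid in the frame of cradle between -0.008 and 0.008 m and y of loco_shunter_mid in the frame of cradle between -0.015 and 0.015 m and z of loco_shunter_mid in the frame of cradle between 0.0285 and 0.035 m and angle between the y axis of loco_shunter and the y axis of cradle, either way round below 0.1 rad and angle between loco_shunter's own z axis and vertical below 0.06 rad and linear speed of loco_shunter below 0.02 m/s and contact force between the fingers and loco_shunter below 0.2 N), for 0.2 s.
At the end, for the whole second after the job is handed in: The shunter stands upright on the felt of the cradle, lengthwise, its centre within 15 mm of the cradle's middle along it and 8 mm across; the brown van and the coal wagon stand upright on the rails of the shed road, each within 15 mm of where it stood at the start; all are let go and at rest (all of step 2 and x of van_brown_mid in the frame of shed_road between -0.006 and 0.006 m and z of van_brown_mid in the frame of shed_road between 0.029 and 0.0355 m and angle between the y axis of each of van_brown, coal_wagon and the y axis of shed_road, either way round below 0.06 rad and angle between each of van_brown, coal_wagon's own z axis and vertical below 0.06 rad and distance of each of van_brown_mid, coal_wagon_mid from where it was at the start of the episode below 0.015 m and linear speed of each of van_brown, coal_wagon below 0.02 m/s and contact force between the fingers and van_brown below 0.2 N and x of coal_wagon_mid in the frame of shed_road between -0.006 and 0.006 m and z of coal_wagon_mid in the frame of shed_road between 0.021 and 0.0275 m and contact force between the fingers and coal_wagon below 0.2 N); the robot touches nothing.
It fails at once if a tree is knocked over or pushed away by more than 40 mm (angle between any of tree_near_mid, tree_far_mid's own z axis and vertical above 0.6 rad or distance of any of tree_near_mid, tree_far_mid from where it was at the start of the episode above 0.04 m).
It fails at once if a vehicle is tipped over (angle between any of van_brown_mid, coal_wagon_mid, loco_shunter_mid's own z axis and vertical above 0.7 rad).
It also fails if it takes over 112 s, if anything falls off the work surface, if the arm or the gripper's body presses on something with over 40 N, if the wrist force passes 120 N, or if a joint passes its speed limit or range.

## Working session

There is one attempt and no reset: what is moved stays moved. The work goes in short steps, Python scripts to look and compute and a tool call to move; the robot and the scene stay as the last step left them, time stands still between calls to the robot, and variables do not carry over. Pictures are saved under pics/ and viewed, at most 14 in all, crops included, and the job is handed in when it is done.

Besides the shell and the picture viewer there is one more tool, called after "Request:" as name(argument=value, ...) on one line, values as JSON. carry_out: Moves the arm, as the interface text tells. Its arguments: {"type":"object","properties":{"series":{"type":"string"},"squeeze":{"type":"number"}},"required":["series"]}

```bash
mkdir -p pics; cat > h.py <<'E'
import numpy as np, cv2
from cell import r
from scipy.spatial.transform import Rotation as R
def cam(n):
    p=r.camera_params(n); return np.array(p["intrinsics"]),R.from_rotvec(np.ravel(p["rvec"])).as_matrix(),np.ravel(p["tvec"])
def ray_z(n,at,z):
    "world point on plane z under picture share"
    K,Rm,t=cam(n); d=Rm.T@np.linalg.inv(K)@[at[0]*560,at[1]*420,1]; c=-Rm.T@t
    return c+d*(z-c[2])/d[2]
def cloud(n,depth):
    K,Rm,t=cam(n); v,u=np.mgrid[:420,:560]
    P=np.stack([u*depth,v*depth,depth],-1)@np.linalg.inv(K).T
    return (P-t)@Rm
E
python3 - <<'E'
from h import *
for n in("top","scene"):
    im,d=r.get_image(n); cv2.imwrite(f"pics/{n}0.png",im)
    for k in["van_brown_mid","coal_wagon_mid","loco_shunter_mid","shed_road","siding","cradle","tree_near_mid","tree_far_mid"]:
        z={"van_brown_mid":.033,"coal_wagon_mid":.025,"loco_shunter_mid":.0345,"tree_near_mid":.03,"tree_far_mid":.03}.get(k,0)
        for q in r.spot_point(n,k)[:3]: print(n,k,round(q["confidence"],2),np.round(np.array(q["at"])*[560,420]),np.round(ray_z(n,q["at"],z),4))
s=r.read_state();print(s["time"],s["position"],s["orientation"])
E
```

```text
top van_brown_mid 0.96 [354. 204.] [ 0.5821 -0.2382  0.033 ]
top van_brown_mid 0.74 [240. 129.] [0.7469 0.0065 0.033 ]
top coal_wagon_mid 0.92 [356. 266.] [ 0.4532 -0.2416  0.025 ]
top coal_wagon_mid 0.31 [314. 126.] [ 0.7599 -0.1562  0.025 ]
top loco_shunter_mid 0.97 [355. 143.] [ 0.7191 -0.2432  0.0345]
top loco_shunter_mid 0.72 [265. 302.] [ 0.3795 -0.0568  0.0345]
top shed_road 0.56 [353. 221.] [ 0.553  -0.2435  0.    ]
top siding 0.85 [210. 228.] [0.531  0.0665 0.    ]
top cradle 0.84 [281. 218.] [ 0.5558 -0.0862  0.    ]
top tree_near_mid 0.85 [242. 130.] [0.7444 0.0011 0.03  ]
top tree_far_mid 0.57 [316. 126.] [ 0.7577 -0.1591  0.03  ]
scene van_brown_mid 0.87 [344. 255.] [ 0.5777 -0.2458  0.033 ]
scene van_brown_mid 0.69 [310. 160.] [ 0.7494 -0.0013  0.033 ]
scene coal_wagon_mid 0.82 [295. 298.] [ 0.4498 -0.2481  0.025 ]
scene coal_wagon_mid 0.15 [333. 275.] [ 0.5346 -0.258   0.025 ]
scene loco_shunter_mid 0.82 [196. 262.] [ 0.3716 -0.0767  0.0345]
scene loco_shunter_mid 0.64 [388. 217.] [ 0.7208 -0.2408  0.0345]
scene shed_road 0.81 [332. 273.] [ 0.554  -0.2433  0.    ]
scene siding 0.78 [217. 199.] [0.5299 0.07   0.    ]
scene siding 0.37 [297. 299.] [ 0.4647 -0.2383  0.    ]
scene cradle 0.59 [271. 229.] [ 0.5519 -0.0806  0.    ]
scene tree_near_mid 0.53 [310. 160.] [0.7522 0.0025 0.03  ]
scene tree_far_mid 0.78 [363. 189.] [ 0.7592 -0.1475  0.03  ]
0.9 [ 0.17034181 -0.67896322  0.2139082 ] [ 9.92456992e-01  1.22593307e-01  7.76838410e-06 -4.43268659e-06]
```

View pics/top0.png

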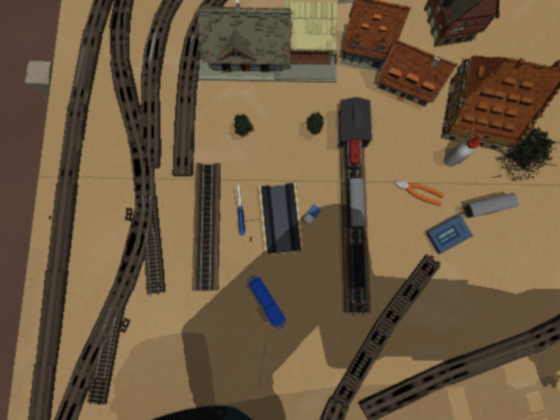

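View pics/scene0.png

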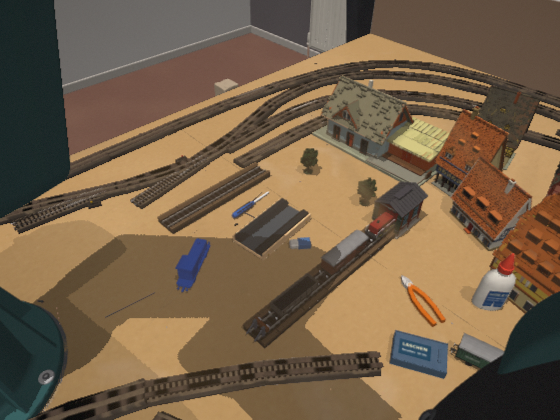

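The top view shows the shed road at column ~357: shed row 120, red shunter (355,150), van (357,202), coal wagon (358,265). The empty siding is at (207,227), the cradle at (281,218), and the blue look-alike at (267,302). Next I get the headings.

```bash
python3 - <<'E'
from h import *
im,d=r.get_image("top"); P=cloud("top",d)
def hd(k,zlo,zhi):
    for q in r.silhouettes("top",k)[:2]:
        m=q["pixels"]&(P[...,2]>zlo)&(P[...,2]<zhi)&(d>0); X=P[m]
        if len(X)<30: print(k,"few",q["confidence"]);continue
        (c,s,a)=cv2.minAreaRect(X[:,:2].astype(np.float32)*1000)
        b=cv2.boxPoints((c,s,a)); e=max((b[1]-b[0],b[2]-b[1]),key=np.linalg.norm)
        ang=np.arctan2(e[1],e[0]); ang=(ang+np.pi/2)%np.pi-np.pi/2
        mu=X[:,:2].mean(0);w,V=np.linalg.eigh(np.cov((X[:,:2]-mu).T));p=np.arctan(V[1,1]/V[0,1])
        print(k,round(q["confidence"],2),"c",np.round(c),"size",np.round(s),"ang",round(ang,3),"pca",round(p,3),"mean",mu.round(4),"z95",np.percentile(X[:,2],[5,50,95]).round(4))
hd("van_brown_mid",.035,.08);hd("coal_wagon_mid",.02,.08);hd("loco_shunter_mid",.03,.08)
hd("siding",.003,.03);hd("cradle",.003,.04);hd("shed_road",.003,.025);hd("tree_near_mid",.0,.08);hd("tree_far_mid",.0,.08)
s=r.read_state();p=np.array(s["position"]);Rt=R.from_quat(s["orientation"]).as_matrix()
K,Rm,t=cam("wrist");c=-Rm.T@t
print("cam in tool",(Rt.T@(c-p)).round(4),"\ncam axes in tool\n",(Rt.T@Rm.T).round(3),K.round(0).tolist());print(Rt.round(3))
E
```

```text
van_brown_mid 0.64 c [ 583. -243.] size [100.  31.] ang 0.018 pca 0.014 mean [ 0.5818 -0.2415] z95 [0.0489 0.054  0.0569]
van_brown_mid 0.57 c [ 607. -239.] size [ 66. 395.] ang -0.006 pca 0.053 mean [ 0.7527 -0.2387] z95 [0.0562 0.07   0.0783]
coal_wagon_mid 0.81 c [ 455. -245.] size [99. 28.] ang 0.007 pca 0.016 mean [ 0.4536 -0.2447] z95 [0.0293 0.034  0.0392]
loco_shunter_mid 0.83 c [381. -58.] size [88. 28.] ang 0.592 pca 0.59 mean [ 0.3779 -0.0603] z95 [0.0316 0.0353 0.0481]
loco_shunter_mid 0.68 c [ 695. -241.] size [57. 27.] ang 0.022 pca 0.074 mean [ 0.6948 -0.2399] z95 [0.0334 0.0447 0.0479]
siding 0.64 c [536.  73.] size [271.  53.] ang 0.026 pca 0.03 mean [0.5313 0.0723] z95 [0.0063 0.0114 0.0165]
cradle 0.6 c [553. -85.] size [149.  81.] ang 0.122 pca 0.123 mean [ 0.5512 -0.0848] z95 [0.0081 0.0172 0.0236]
cradle 0.6 c [ 758. -151.] size [47. 28.] ang 0.977 pca 0.866 mean [ 0.754  -0.1497] z95 [0.0036 0.0356 0.0397]
shed_road 0.67 c [ 576. -243.] size [437.  63.] ang 0.018 pca 0.039 mean [ 0.5325 -0.2367] z95 [0.0057 0.0131 0.0176]
shed_road few 0.63
tree_near_mid 0.64 c [763.   2.] size [61. 43.] ang 0.285 pca 0.364 mean [7.497e-01 7.000e-04] z95 [0.0012 0.0511 0.059 ]
tree_far_mid 0.73 c [ 763. -155.] size [42. 51.] ang -0.321 pca 0.173 mean [ 0.7566 -0.1555] z95 [0.0024 0.0514 0.0592]
cam in tool [ 0.0823  0.0002 -0.1699] 
cam axes in tool
 [[-0.001 -0.957 -0.29 ]
 [ 1.    -0.002  0.   ]
 [-0.001 -0.29   0.957]] [[291.0, 0.0, 275.0], [0.0, 291.0, 204.0], [0.0, 0.0, 1.0]]
[[ 0.97   0.243  0.   ]
 [ 0.243 -0.97  -0.   ]
 [ 0.     0.    -1.   ]]
```

Request:
carry_out(series="0 0 0 0.1135 0.3; 0 0 0 0.1135 0.3; 2.1 -2.14 0 0 0.3; 2.1 -2.14 0 0 0.3; 2.1 -2.14 0 0 0.3; 2.1 -2.14 0 0 0.3; 2.1 -2.14 0 0 0.3; 2.1 -2.14 0 0 0.3; 2.1 -2.14 0 0 0.3; 2.1 -2.14 0 0 0.3; 2.1 -2.14 0 0 0.3; 2.1 -2.14 0 0 0.3", squeeze=15)

```text
time: 2.35
position: [0.3771, -0.4599, 0.2141]
orientation: [1.0, 0.009, 0.0, 0.0]
wrist_force: [-0.1, 0.0, 0.4]
width: 0.699
gripper_force: 0.0
```

Request:
carry_out(series="2.1 -2.14 0 0 0.3; 2.1 -2.14 0 0 0.3; 2.1 -2.14 0 0 0.3; 2.1 -2.14 0 0 0.3; 2.1 -2.14 0 0 0.3; 2.1 -2.14 0 0 0.3; 2.1 -2.14 0 0 0.3; 2.1 -2.14 0 0 0.3; 2.1 -2.14 0 0 0.3; 2.1 -2.14 0 0 0.3; 0 0 0 0 0.3; 0 0 0 0 0.3")

```text
time: 3.35
position: [0.5829, -0.2421, 0.2139]
orientation: [1.0, 0.01, -0.0, 0.0]
wrist_force: [-1.0, -0.7, -1.2]
width: 0.698
gripper_force: 0.0
```

```bash
cat >> h.py <<'E'
def go(x,y,yaw=None):
    "shift in tool axes (cm) at current yaw; twist"
    s=r.read_state();p=np.array(s["position"]);Rt=R.from_quat(s["orientation"]).as_matrix()
    cy=np.arctan2(Rt[1,0],Rt[0,0]); yaw=cy if yaw is None else yaw
    tx=np.array([np.cos(yaw),np.sin(yaw)]);ty=np.array([np.sin(yaw),-np.cos(yaw)]);d=np.array([x,y])-p[:2]
    print("yaw",cy.round(4),"twist",round(cy-yaw,3),"then dx,dy cm",(d@tx*100).round(2),(d@ty*100).round(2),"z",p[2].round(4))
def box(P,m,name=""):
    X=P[m]; c,s,a=cv2.minAreaRect(X[:,:2].astype(np.float32)*1000)
    mu=X[:,:2].mean(0);w,V=np.linalg.eigh(np.cov((X[:,:2]-mu).T))
    print(name,"c",np.round(c,1),"size",np.round(s,1),"a",round(a,2),"pca",np.arctan(V[1,1]/V[0,1]).round(4),"mean",mu.round(4),"z",np.percentile(X[:,2],[5,50,95]).round(4))
E
python3 - <<'E'
from h import *
im,d=r.get_image("wrist"); cv2.imwrite("pics/w1.png",im);P=cloud("wrist",d)
for k,z in[("van_brown_mid",.033),("coal_wagon_mid",.025),("loco_shunter_mid",.0345)]:
    for q in r.spot_point("wrist",k)[:2]: print(k,round(q["confidence"],2),np.round(np.array(q["at"])*[560,420]),ray_z("wrist",q["at"],z).round(4))
    for q in r.silhouettes("wrist",k)[:1]:
        m=q["pixels"]&(d>0)&(P[...,2]>.03)&(P[...,2]<.065)
        if m.sum()>50: box(P,m,k)
E
```

```text
van_brown_mid 0.98 [275. 185.] [ 0.5821 -0.244   0.033 ]
van_brown_mid c [ 581.5 -242.9] size [100.   29.5] a 0.43 pca 0.0098 mean [ 0.5838 -0.2426] z [0.0502 0.0536 0.0553]
coal_wagon_mid 0.91 [274. 276.] [ 0.4505 -0.2454  0.025 ]
coal_wagon_mid c [ 473.2 -243.7] size [49.8 28.4] a 0.41 pca 0.0146 mean [ 0.4745 -0.2435] z [0.0306 0.0337 0.038 ]
loco_shunter_mid 0.84 [275.  66.] [ 0.7167 -0.242   0.0345]
loco_shunter_mid 0.47 [ 47. 204.] [0.5539 0.0409 0.0345]
```

View pics/w1.png

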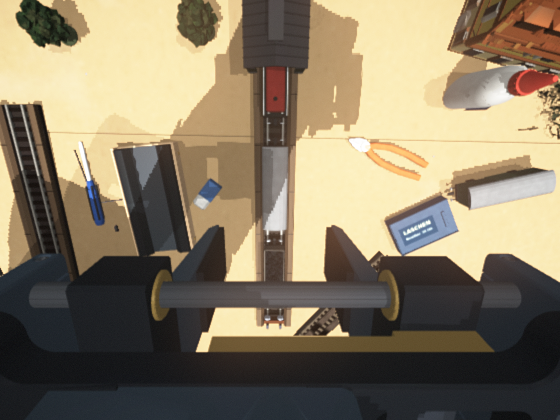

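The wrist view shows the van at (275,188), the coal wagon at (274,265) and the red shunter nose at (275,90), all in line under the gripper.

Request:
carry_out(series="0 0.09 2.1 0 0.3; 0 0 2.1 0 0.3; 0 0 2.1 0 0.3; 0 0 2.1 0 0.3; 0 0 2.1 0 0.3; 0 0 2.1 0 0.3; 0 0 2.1 0 0.3; 0 0 2.1 0 0.3; 0 0 1.5 0 0.3; 0 0 0.5 0 0.3; 0 0 0 0 0.3; 0 0 0 0 0.3")

```text
time: 4.7
position: [0.5825, -0.2443, 0.0265]
orientation: [1.0, 0.009, 0.0, 0.0]
wrist_force: [0.1, -0.7, -0.1]
width: 0.698
gripper_force: 0.0
```

Request:
carry_out(series="0 0 0 0 1; 0 0 0 0 1; 0 0 0 0 1; 0 0 0 0 1; 0 0 0 0 1; 0 0 0 0 1; 0 0 0 0 1; 0 0 0 0 1", squeeze=15)

```text
time: 5.37
position: [0.5823, -0.2441, 0.0262]
orientation: [1.0, 0.009, 0.0, 0.0]
wrist_force: [-1.3, 1.6, 5.9]
width: 0.317
gripper_force: 15.0
```

Request:
carry_out(series="0 0 -0.5 0 1; 0 0 -1.5 0 1; 0 0 -2 0 1; 0 0 -2 0 1; 0 0 -2 0 1; 0 0 -2 0 1; 0 -1 0 0 1; 0 -2 0 0 1; 0 -2.5 0 0 1; 0 -2.5 0 0 1; 0 -2.5 0 0 1; 0 -2.5 0 0 1")

```text
time: 6.37
position: [0.5793, -0.1125, 0.126]
orientation: [1.0, 0.009, -0.0, -0.0]
wrist_force: [-0.2, -0.2, -1.3]
width: 0.318
gripper_force: 15.0
```

Request:
carry_out(series="0 -2.5 0 0 1; 0 -2.5 0 0 1; 0 -2.5 0 0 1; 0 -2.5 0 0 1; 0.5 -2.5 0 0 1; 0.4 -2.5 0 0 1; 0.2 -2.2 0 0 1; 0 -1 0 0 1; 0 0 0 0 1; 0 0 0 0 1; 0 0 0 0 1")

```text
time: 7.28
position: [0.5871, 0.0674, 0.1259]
orientation: [1.0, 0.009, -0.0, 0.0]
wrist_force: [-0.0, 0.2, -0.4]
width: 0.316
gripper_force: 15.0
```

```bash
python3 - <<'E'
from h import *
s=r.read_state();print(s["position"],s["width"])
im,d=r.get_image("wrist"); cv2.imwrite("pics/w2.png",im);P=cloud("wrist",d)
for n in("wrist","top","scene"):
    if n!="wrist": r.get_image(n)
    for q in r.spot_point(n,"siding")[:2]: print(n,round(q["confidence"],2),np.round(np.array(q["at"])*[560,420]),ray_z(n,q["at"],0).round(4))
# rows of board-height points: cross-track edges
m=(d>0)&(P[...,2]>.007)&(P[...,2]<.03)&(abs(P[...,1]-.07)<.045)
n,L,st,_=cv2.connectedComponentsWithStats(m.astype(np.uint8))
for i in range(1,n):
    if st[i,4]>400: box(P,L==i,i)
for x in np.arange(.40,.74,.03):
    X=P[m&(abs(P[...,0]-x)<.006)]
    if len(X)>20: print(x.round(2),X[:,1].min().round(4),X[:,1].max().round(4),len(X))
E
```

```text
[0.58710381 0.06737766 0.12591318] 0.31630043635418914
top 0.78 [209. 228.] [0.5316 0.0678 0.    ]
scene 0.68 [216. 197.] [0.5327 0.0768 0.    ]
1 c [705.6 113.1] size [116.1   4.3] a 0.46 pca 0.0115 mean [0.7006 0.1134] z [0.0073 0.0089 0.0105]
2 c [616.9  75.7] size [110.8  52.1] a 1.42 pca -0.3646 mean [0.6406 0.079 ] z [0.0074 0.012  0.015 ]
0.43 0.093 0.0967 28
0.58 0.0958 0.1009 58
0.61 0.0621 0.1016 125
0.64 0.05 0.1022 599
0.67 0.0511 0.115 527
0.7 0.1109 0.115 56
0.73 0.1124 0.115 51
```

View pics/w2.png

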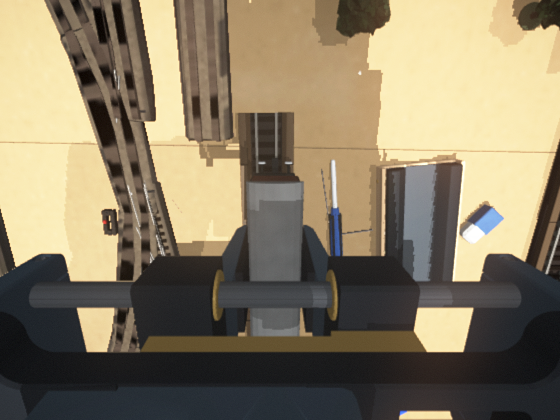

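The siding's far end shows at (266,112), with the van held over it. Measured axis: y = 0.0752 at x = 0.600, heading 0.0255, middle at x ≈ 0.535.

Request:
carry_out(series="0.7 -0.4 0 -0.004 1; 0.6 -0.35 0 -0.004 1; 0 0 2 0 1; 0 0 2 0 1; 0 0 2 0 1; 0 0 1.5 0 1; 0 0 1 0 1; 0 0 0 0 1; 0 0 0 0 1")

```text
time: 8.33
position: [0.6004, 0.076, 0.0409]
orientation: [1.0, 0.013, -0.0, 0.0]
wrist_force: [0.1, 1.0, -0.6]
width: 0.316
gripper_force: 15.0
```

```bash
python3 - <<'E'
from h import *
go(.600,.0752,.0255)
im,d=r.get_image("wrist"); P=cloud("wrist",d)
m=(d>0)&(P[...,2]>.007)&(P[...,2]<.03)&(abs(P[...,1]-.07)<.04)
for x in np.arange(.58,.70,.01):
    X=P[m&(abs(P[...,0]-x)<.003)]
    if len(X)>20: print(x.round(2),X[:,1].min().round(4),X[:,1].max().round(4),len(X))
box(P,(d>0)&(P[...,2]>.045)&(P[...,2]<.08)&(abs(P[...,1]-.075)<.013)&(P[...,0]>.62),"van roof")
E
```

```text
yaw 0.0269 twist 0.001 then dx,dy cm -0.04 0.08 z 0.0409
0.61 0.0497 0.1018 104
0.62 0.0503 0.1017 136
0.63 0.0501 0.1023 141
0.64 0.0509 0.1022 172
0.65 0.0507 0.1028 516
0.66 0.051 0.1026 674
0.67 0.0512 0.1031 664
van roof c [635.8  75. ] size [31.6 26. ] a 0.05 pca -0.0009 mean [0.6371 0.0752] z [0.0639 0.0691 0.0705]
```

Request:
carry_out(series="0 0.04 0.7 0 1; 0 0 0.5 0 1; 0 0 0.2 0 1; 0 0 0 0 1; 0 0 0 0 1; 0 0 0 0 0.5; 0 0 0 0 0.4; 0 0 0 0 0.3; 0 0 0 0 0.3; 0 0 0 0 0.3")

```text
time: 9.22
position: [0.6003, 0.0755, 0.0271]
orientation: [1.0, 0.013, 0.0, 0.0]
wrist_force: [-0.1, 0.8, 0.9]
width: 0.646
gripper_force: 0.0
```

Request:
carry_out(series="0 0 -1 0 0.3; 0 0 -2.5 0 0.3; 0 0 -3 0 0.3; 0 0 -3 0 0.3; 0 0 -3 0 0.3; 0 0 -2 0 0.3; 0 0 -1 0 0.3; 0 0 0 0 0.3; 0 0 0 0 0.3")

```text
time: 9.97
position: [0.6, 0.0754, 0.1817]
orientation: [1.0, 0.013, 0.0, -0.0]
wrist_force: [1.3, -0.1, -0.3]
width: 0.699
gripper_force: 0.0
```

```bash
python3 - <<'E'
from h import *
im,d=r.get_image("wrist"); cv2.imwrite("pics/w3.png",im); P=cloud("wrist",d)
q=r.spot_point("wrist","van_brown_mid")
for a in q[:2]: print(round(a["confidence"],2),ray_z("wrist",a["at"],.033).round(4))
box(P,(d>0)&(P[...,2]>.047)&(P[...,2]<.08)&(abs(P[...,1]-.075)<.02)&(abs(P[...,0]-.6)<.07),"van roof")
m=(d>0)&(P[...,2]>.009)&(P[...,2]<.017)&(abs(P[...,1]-.07)<.04)
for x in (.5,.52,.66,.67):
    X=P[m&(abs(P[...,0]-x)<.004)]
    if len(X)>20: print(x,X[:,1].min().round(4),X[:,1].max().round(4),len(X))
# cradle
m=(d>0)&(P[...,2]>.006)&(P[...,2]<.03)&(P[...,1]<-.03)&(P[...,1]>-.14)&(abs(P[...,0]-.55)<.09)
box(P,m,"cradle all"); box(P,m&(P[...,2]>.018),"cradle top")
go(.452,-.245,.012)
E
```

```text
0.81 [0.6039 0.0721 0.033 ]
0.58 [ 0.7547 -0.1514  0.033 ]
van roof c [599.6  75.3] size [100.4  30.1] a 1.46 pca 0.0244 mean [0.6021 0.0753] z [0.0495 0.0528 0.0545]
0.5 0.0475 0.098 126
0.52 0.0484 0.0994 136
0.66 0.0512 0.1024 185
0.67 0.0516 0.1024 121
cradle all c [563.2 -90.8] size [129.7  98. ] a 6.62 pca 0.096 mean [ 0.572  -0.0809] z [0.0076 0.0157 0.0211]
cradle top c [561.  -81.6] size [128.   77.8] a 6.18 pca -0.0783 mean [ 0.5714 -0.0807] z [0.0185 0.0202 0.0215]
yaw 0.0268 twist 0.015 then dx,dy cm -15.12 31.86 z 0.1804
```

Request:
carry_out(series="0 0 0 0.013 0.3; -1.0 2.4 0 0 0.3; -1.4 3 0 0 0.3; -1.4 3 0 0 0.3; -1.4 3 0 0 0.3; -1.4 3 0 0 0.3; -1.4 3 0 0 0.3; -1.4 3 0 0 0.3; -1.4 3 0 0 0.3; -1.4 3 0 0 0.3; -1.4 3 0 0 0.3; -1.4 2.5 0 0 0.3")

```text
time: 11.07
position: [0.4534, -0.2471, 0.181]
orientation: [1.0, 0.006, -0.001, -0.0]
wrist_force: [0.7, -0.6, -0.0]
width: 0.704
gripper_force: 0.0
```

```bash
python3 - <<'E'
from h import *
im,d=r.get_image("wrist"); cv2.imwrite("pics/w4.png",im); P=cloud("wrist",d)
for k in("coal_wagon_mid",):
  for a in r.spot_point("wrist",k)[:2]: print(round(a["confidence"],2),ray_z("wrist",a["at"],.025).round(4))
  for q in r.silhouettes("wrist",k)[:1]: box(P,q["pixels"]&(d>0)&(P[...,2]>.028)&(P[...,2]<.05),"coal")
m=(d>0)&(P[...,2]>.009)&(P[...,2]<.017)&(abs(P[...,1]+.245)<.04)
for x in (.45,.48,.54,.58,.62,.64):
    X=P[m&(abs(P[...,0]-x)<.004)]
    if len(X)>20: print(x,X[:,1].min().round(4),X[:,1].max().round(4),len(X))
go(.452,-.245,.014)
E
```

```text
0.95 [ 0.4538 -0.2434  0.025 ]
coal c [ 452.1 -246.2] size [89.6 28.5] a 1.3 pca 0.0134 mean [ 0.4534 -0.2461] z [0.0303 0.0331 0.0379]
0.45 -0.2719 -0.2204 122
0.48 -0.271 -0.2209 124
0.54 -0.2704 -0.2195 221
0.58 -0.2704 -0.219 255
0.62 -0.2701 -0.2188 291
0.64 -0.2694 -0.2181 326
yaw 0.0105 twist -0.004 then dx,dy cm -0.15 -0.17 z 0.181
```

Request:
carry_out(series="-0.1 -0.05 2 0 0.3; 0 0 2.5 0 0.3; 0 0 2.5 0 0.3; 0 0 2.5 0 0.3; 0 0 2.5 0 0.3; 0 0 2 0 0.3; 0 0 1.3 0 0.3; 0 0 0.7 0 0.3; 0 0 0.3 0 0.3; 0 0 0 0 0.3; 0 0 0 0 0.3")

```text
time: 12.13
position: [0.454, -0.245, 0.0194]
orientation: [1.0, 0.007, 0.0, 0.0]
wrist_force: [0.7, 0.5, -0.8]
width: 0.701
gripper_force: 0.0
```

Request:
carry_out(series="0 0 0 0 1; 0 0 0 0 1; 0 0 0 0 1; 0 0 0 0 1; 0 0 0 0 1; 0 0 0 0 1; 0 0 0 0 1; 0 0 0 0 1")

```text
time: 12.8
position: [0.4537, -0.2452, 0.0191]
orientation: [1.0, 0.007, 0.0, 0.0]
wrist_force: [-0.6, 0.8, 6.0]
width: 0.313
gripper_force: 15.0
```

Request:
carry_out(series="0 0 -0.5 0 1; 0 0 -1.5 0 1; 0 0 -2 0 1; 0 0 -2 0 1; 0 0 -2 0 1; 0 0 -2 0 1; 0.2 -1 0 0 1; 0.2 -2 0 0 1; 0.2 -2.5 0 0 1; 0.2 -2.5 0 0 1; 0.2 -2.5 0 0 1; 0.2 -2.5 0 0 1")

```text
time: 13.8
position: [0.4633, -0.1133, 0.1183]
orientation: [1.0, 0.007, -0.0, -0.0]
wrist_force: [0.5, -0.1, -0.4]
width: 0.322
gripper_force: 15.0
```

Request:
carry_out(series="0.2 -2.5 0 0 1; 0.2 -2.5 0 0 1; 0.2 -2.5 0 0 1; 0.2 -2.5 0 0 1; 0.2 -2.5 0 0 1; 0 -2.5 0 -0.005 1; 0 -2.5 0 -0.005 1; 0 -1.2 0 0 1; 0 0 0 0 1; 0 0 0 0 1")

```text
time: 14.63
position: [0.4705, 0.0726, 0.1184]
orientation: [1.0, 0.013, -0.0, 0.0]
wrist_force: [0.3, 0.3, -1.3]
width: 0.316
gripper_force: 15.0
```

```bash
python3 - <<'E'
from h import *
go(.4715,.0724,.0245)
im,d=r.get_image("wrist"); cv2.imwrite("pics/w5.png",im)
E
```

```text
yaw 0.0254 twist 0.001 then dx,dy cm 0.1 0.03 z 0.1184
```

View pics/w5.png

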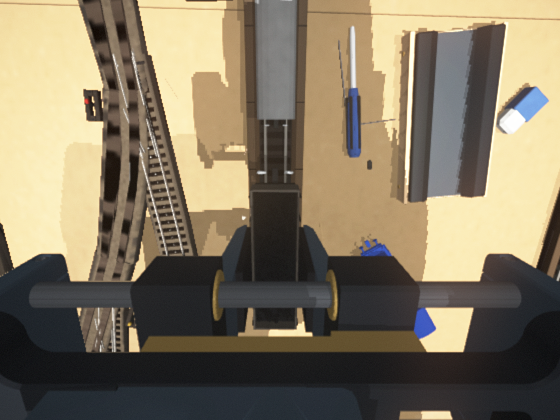

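The coal wagon hangs level at (275,255) over the siding, behind the van at (276,60). I can lower it.

Request:
carry_out(series="0.1 0 2 0 1; 0 0 2.4 0 1; 0 0 2.4 0 1; 0 0 1.5 0 1; 0 0 0.8 0 1; 0 0 0.4 0 1; 0 0 0.3 0 1; 0 0 0 0 1; 0 0 0 0 1; 0 0 0 0 0.5; 0 0 0 0 0.3; 0 0 0 0 0.3")

```text
time: 15.68
position: [0.4724, 0.0723, 0.0214]
orientation: [1.0, 0.012, 0.0, -0.0]
wrist_force: [0.8, -0.1, -0.5]
width: 0.503
gripper_force: 0.0
```

Request:
carry_out(series="0 0 0 0 0.3; 0 0 0 0 0.3; 0 0 -0.5 0 0.3; 0 0 -1 0 0.3; 0 0 -2.5 0 0.3; 0 0 -3 0 0.3; 0 0 -3 0 0.3; 0 0 -3 0 0.3; 0 0 -3 0 0.3; 0 0 -1 0 0.3; 0 0 0 0 0.3; 0 0 0 0 0.3")

```text
time: 16.68
position: [0.472, 0.0722, 0.1913]
orientation: [1.0, 0.012, 0.001, -0.0]
wrist_force: [0.6, -0.0, -0.5]
width: 0.699
gripper_force: 0.0
```

```bash
python3 - <<'E'
from h import *
im,d=r.get_image("wrist"); P=cloud("wrist",d); Z=P[...,2]
g=lambda x0,w,zl,zh:(d>0)&(Z>zl)&(Z<zh)&(abs(P[...,1]-.073)<.02)&(abs(P[...,0]-x0)<w)
box(P,g(.47,.062,.028,.06),"coal");box(P,g(.6,.065,.045,.07),"van")
# cradle felt/foam profile in its own frame
a=.122;c=np.array([.5515,-.084]);u=np.array([np.cos(a),np.sin(a)]);v=np.array([-u[1],u[0]])
D=P[...,:2]-c;S=D@u;T=D@v
m=(d>0)&(abs(S)<.1)&(abs(T)<.05)&(Z>.006)&(Z<.03)
box(P,m,"cradle")
for s in(-.05,-.02,.02,.05):
  k=m&(abs(S-s)<.006)
  fe=k&(Z<.013)&(abs(T)<.022); to=k&(Z>.019)
  print(s,"all T",np.percentile(T[k],[1,99]).round(4),"felt T",np.percentile(T[fe],[1,99]).round(4) if fe.sum()>20 else 0,"z",np.median(Z[fe]).round(4) if fe.any() else 0)
go(.69,-.2435,.013)
E
```

```text
coal c [471.6  72. ] size [89.4 28.5] a 1.26 pca 0.0259 mean [0.4727 0.072 ] z [0.0294 0.0324 0.0372]
van c [599.7  75.1] size [100.   30.1] a 1.31 pca 0.0235 mean [0.6019 0.0751] z [0.049  0.0525 0.0542]
cradle c [552.4 -88.4] size [149.6  90.6] a 6.57 pca 0.1132 mean [ 0.5563 -0.0824] z [0.0073 0.0157 0.0209]
-0.05 all T [-0.0381  0.0407] felt T [-0.0176  0.0142] z 0.0083
-0.02 all T [-0.0387  0.0404] felt T [-0.0181  0.0138] z 0.0083
0.02 all T [-0.0388  0.0401] felt T [-0.0185  0.0135] z 0.0083
0.05 all T [-0.0392  0.0399] felt T [-0.0181  0.0131] z 0.0082
yaw 0.0237 twist 0.011 then dx,dy cm 21.45 31.84 z 0.1903
```

Request:
carry_out(series="0.8 1.3 0 0.011 0.3; 1.65 2.45 0 0 0.3; 1.65 2.45 0 0 0.3; 1.65 2.45 0 0 0.3; 1.65 2.45 0 0 0.3; 1.65 2.45 0 0 0.3; 1.65 2.45 0 0 0.3; 1.65 2.45 0 0 0.3; 1.65 2.45 0 0 0.3; 1.65 2.45 0 0 0.3; 1.65 2.45 0 0 0.3; 1.65 2.45 0 0 0.3")

```text
time: 17.73
position: [0.665, -0.2088, 0.1884]
orientation: [1.0, 0.006, -0.002, -0.001]
wrist_force: [0.9, 1.1, -0.6]
width: 0.701
gripper_force: 0.0
```

Request:
carry_out(series="1.4 2.4 0 0 0.3; 0 1.1 0 0 0.3; 0 0 0 0 0.3; 0 0 0 0 0.3")

```text
time: 18.07
position: [0.6785, -0.2423, 0.189]
orientation: [1.0, 0.006, -0.001, -0.001]
wrist_force: [-0.3, 0.2, -0.1]
width: 0.698
gripper_force: 0.0
```

```bash
python3 - <<'E'
from h import *
im,d=r.get_image("wrist"); cv2.imwrite("pics/w6.png",im);P=cloud("wrist",d); Z=P[...,2]
X,Y=P[...,0],P[...,1]
L=(d>0)&(Z>.028)&(Z<.06)&(abs(Y+.243)<.02)&(X>.6)&(X<.73)
box(P,L,"loco");print(X[L].min(),X[L].max())
m=(d>0)&(Z>.009)&(Z<.017)&(abs(Y+.245)<.04)
for x in (.60,.62,.64,.66,.68,.7):
    k=m&(abs(X-x)<.004); l=L&(abs(X-x)<.004)
    print(x,Y[k].min().round(4),Y[k].max().round(4),"loco",(Y[l].min().round(4),Y[l].max().round(4),np.median(Z[l]).round(3)) if l.sum()>5 else 0)
sh=(d>0)&(Z>.06)&(Z<.1)&(abs(Y+.243)<.05)&(X>.69);print("shed xmin",np.percentile(X[sh],1),Z[sh].max())
go(.68,-.2435,.012)
E
```

```text
loco c [ 686.4 -239.8] size [40.4 27.4] a 1.2 pca 0.0175 mean [ 0.6885 -0.2399] z [0.0381 0.045  0.0465]
0.6664357477163968 0.7068447206950906
0.6 -0.2665 -0.2159 loco 0
0.62 -0.266 -0.2147 loco 0
0.64 -0.2653 -0.215 loco 0
0.66 -0.266 -0.2152 loco 0
0.68 -0.2654 -0.2142 loco (np.float64(-0.2537), np.float64(-0.2262), np.float64(0.045))
0.7 -0.2648 -0.2143 loco (np.float64(-0.2532), np.float64(-0.2262), np.float64(0.045))
shed xmin 0.7130460061829222 0.08271718797097025
yaw 0.0127 twist 0.001 then dx,dy cm 0.14 0.18 z 0.1895
```

View pics/w6.png

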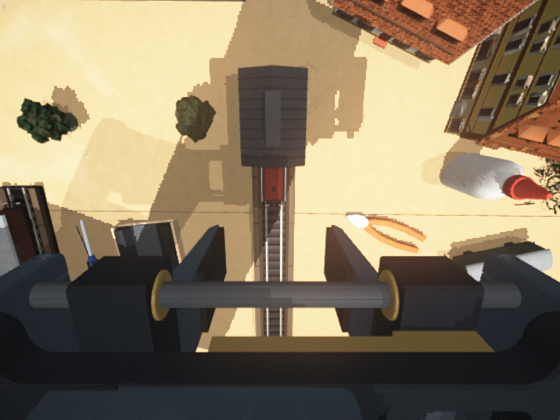

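The shunter's red bonnet shows at (272,183) in front of the shed roof, whose front edge is at x ≈ 0.713. I grip the bonnet at x = 0.68.

Request:
carry_out(series="0.1 -0.18 2 -0.005 0.3; 0 0 2.5 0 0.3; 0 0 2.5 0 0.3; 0 0 2.5 0 0.3; 0 0 2.5 0 0.3; 0 0 2 0 0.3; 0 0 1.5 0 0.3; 0 0 1 0 0.3; 0 0 0.5 0 0.3; 0 0 0 0 0.3; 0 0 0 0 0.3; 0 0 0 0 0.3")

```text
time: 19.12
position: [0.6814, -0.241, 0.0222]
orientation: [1.0, 0.009, 0.001, 0.0]
wrist_force: [-0.8, -0.3, 1.0]
width: 0.702
gripper_force: 0.0
```

Request:
carry_out(series="0 0 0 0 1; 0 0 0 0 1; 0 0 0 0 1; 0 0 0 0 1; 0 0 0 0 1; 0 0 0 0 1; 0 0 0 0 1; 0 0 0 0 1; 0 0 0 0 1", squeeze=15)

```text
time: 19.87
position: [0.6807, -0.2408, 0.021]
orientation: [1.0, 0.009, 0.0, -0.0]
wrist_force: [-1.2, 0.7, 2.5]
width: 0.312
gripper_force: 15.0
```

Request:
carry_out(series="-0.5 0 0 0 1; -0.9 0 0 0 1; -0.9 0 0 0 1; -0.9 0 0 0 1; -0.9 0 0 0 1; -0.9 0 0 0 1; -0.9 0 0 0 1; -0.9 0 0 0 1; -0.9 0 0 0 1; -0.5 0 0 0 1; 0 0 0 0 1; 0 0 0 0 1")

```text
time: 20.87
position: [0.598, -0.2422, 0.021]
orientation: [1.0, 0.009, -0.001, -0.0]
wrist_force: [-3.7, 0.5, 5.9]
width: 0.318
gripper_force: 15.0
```

Request:
carry_out(series="0 0 0 0 0.5; 0 0 0 0 0.4; 0 0 0 0 0.3; 0 0 0 0 0.3; 0 0 -0.5 0 0.3; 0 0 -2 0 0.3; 0 0 -3 0 0.3; 0 0 -3 0 0.3; 0 0 -2.5 0 0.3; 0 0 -1 0 0.3; 0 0 0 0 0.3; 0 0 0 0 0.3")

```text
time: 21.87
position: [0.5985, -0.2421, 0.1406]
orientation: [1.0, 0.009, 0.0, 0.0]
wrist_force: [0.1, 0.4, -0.7]
width: 0.703
gripper_force: 0.0
```

```bash
python3 - <<'E'
from h import *
im,d=r.get_image("wrist"); cv2.imwrite("pics/w7.png",im);P=cloud("wrist",d); Z=P[...,2]
X,Y=P[...,0],P[...,1]
for a in r.spot_point("wrist","loco_shunter_mid")[:2]: print(round(a["confidence"],2),ray_z("wrist",a["at"],.0345).round(4))
L=(d>0)&(Z>.028)&(Z<.065)&(abs(Y+.243)<.02)&(X>.5)&(X<.715)
box(P,L,"loco");box(P,L&(X>.615),"rear");print(X[L].min(),X[L].max())
sh=(d>0)&(Z>.068)&(Z<.1)&(abs(Y+.243)<.05)&(X>.69);print("shed xmin",np.percentile(X[sh],1))
go(.641,-.2415)
E
```

```text
0.57 [ 0.6351 -0.2393  0.0345]
loco c [ 649.5 -241.8] size [ 34.7 132.4] a 86.87 pca 0.0053 mean [ 0.6378 -0.2414] z [0.0417 0.0526 0.0576]
rear c [ 665.2 -241.9] size [ 33.6 101.8] a 85.32 pca -0.01 mean [ 0.6499 -0.2413] z [0.0424 0.0556 0.0577]
0.5838599187671861 0.7147065268775958
shed xmin 0.7115069779619109
yaw 0.0178 twist 0.0 then dx,dy cm 4.32 0.04 z 0.1393
```

View pics/w7.png

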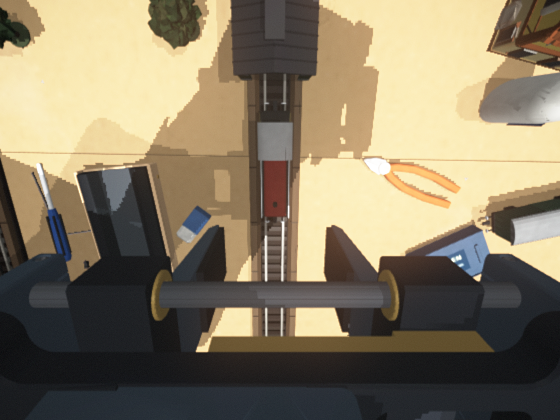

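```bash
python3 - <<'E'
from h import *
for v,z in((103,.03),(98,.03),(122,.057),(160,.057),(217,.046),(222,.03)): print(v,z,ray_z("wrist",[275/560,v/420],z).round(4))
for n in("top","scene"):
    r.get_image(n)
    for a in r.spot_point(n,"loco_shunter_mid")[:2]: print(n,round(a["confidence"],2),ray_z(n,a["at"],.0345).round(4))
E
```

```text
103 0.03 [ 0.6912 -0.2407  0.03  ]
98 0.03 [ 0.6955 -0.2407  0.03  ]
122 0.057 [ 0.6752 -0.241   0.057 ]
160 0.057 [ 0.6436 -0.2415  0.057 ]
217 0.046 [ 0.5874 -0.2425  0.046 ]
222 0.03 [ 0.5763 -0.2426  0.03  ]
top 0.78 [ 0.3798 -0.0583  0.0345]
scene 0.92 [ 0.6383 -0.2416  0.0345]
scene 0.56 [ 0.3702 -0.0714  0.0345]
```

```bash
python3 - <<'E'
import cv2
im=cv2.imread("pics/w7.png")[60:260,215:335]
cv2.imwrite("pics/w7c.png",cv2.resize(im,None,fx=3,fy=3,interpolation=cv2.INTER_CUBIC))
E
```

```text
(no output)
```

View pics/w7c.png

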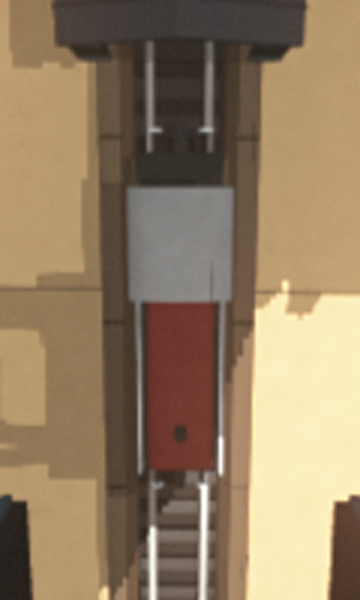

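The crop shows the shunter clear of the shed: cab roof at rows 122–160 and bonnet to row 217. Its ends are at x ≈ 0.576 and 0.692, so the middle is at x ≈ 0.634.

Request:
carry_out(series="1.8 0.02 0 0 0.3; 1.8 0.02 0 0 0.3; 0 0 2.5 0 0.3; 0 0 2.5 0 0.3; 0 0 2.5 0 0.3; 0 0 2 0 0.3; 0 0 1.5 0 0.3; 0 0 0.7 0 0.3; 0 0 0 0 0.3; 0 0 0 0 0.3; 0 0 0 0 0.3")

```text
time: 23.08
position: [0.6354, -0.2423, 0.0251]
orientation: [1.0, 0.009, 0.001, 0.0]
wrist_force: [0.5, -0.0, 0.8]
width: 0.7
gripper_force: 0.0
```

Request:
carry_out(series="0 0 0 0 1; 0 0 0 0 1; 0 0 0 0 1; 0 0 0 0 1; 0 0 0 0 1; 0 0 0 0 1; 0 0 0 0 1; 0 0 0 0 1; 0 0 0 0 1", squeeze=25)

```text
time: 23.83
position: [0.6347, -0.242, 0.024]
orientation: [1.0, 0.009, 0.0, 0.0]
wrist_force: [-0.9, 1.6, 3.6]
width: 0.315
gripper_force: 25.0
```

The tips would graze the cradle foam at this grip height, so I let go and grip 4 mm higher.

Request:
carry_out(series="0 0 0 0 0.5; 0 0 0 0 0.5; 0 0 -0.2 0 0.5; 0 0 -0.2 0 0.5; 0 0 0 0 0.5; 0 0 0 0 1; 0 0 0 0 1; 0 0 0 0 1; 0 0 0 0 1; 0 0 0 0 1; 0 0 0 0 1; 0 0 0 0 1")

```text
time: 24.83
position: [0.6346, -0.242, 0.0279]
orientation: [1.0, 0.009, -0.0, -0.0]
wrist_force: [-0.6, -0.2, -0.1]
width: 0.315
gripper_force: 25.0
```

Request:
carry_out(series="0 0 -0.3 0 1; 0 0 -0.8 0 1; 0 0 -1.5 0 1; 0 0 -2 0 1; 0 0 -2 0 1; 0 0 -1.5 0 1; 0 0 -0.9 0 1; -0.5 -1 0 0 1; -1 -2 0 0 1; -1 -2 0 -0.02 1; -1 -2 0 -0.02 1; -1 -2 0 -0.02 1")

```text
time: 25.83
position: [0.5852, -0.1518, 0.117]
orientation: [0.999, 0.039, -0.001, -0.0]
wrist_force: [0.2, -0.6, -2.2]
width: 0.315
gripper_force: 25.0
```

Request:
carry_out(series="-1 -2 0 -0.02 1; -0.9 -2 0 -0.01 1; -0.7 -1.7 0 -0.01 1; 0 -0.8 0 0 1; 0 0 0 0 1; 0 0 0 0 1; 0 0 0 0 1")

```text
time: 26.42
position: [0.5554, -0.0916, 0.118]
orientation: [0.998, 0.059, 0.0, 0.0]
wrist_force: [0.0, -0.7, -2.4]
width: 0.313
gripper_force: 25.0
```

```bash
cat > cr.py <<'E'
from h import *
go(.5515,-.0845,.115)
im,d=r.get_image("wrist"); cv2.imwrite("pics/w8.png",im); P=cloud("wrist",d); Z=P[...,2]
a=.115;c=np.array([.5515,-.0845]);u=np.array([np.cos(a),np.sin(a)]);v=np.array([-u[1],u[0]])
D=P[...,:2]-c;S=D@u;T=D@v
m=(d>0)&(abs(S)<.1)&(abs(T)<.055)&(Z>.005)&(Z<.03)
print("S ends",np.percentile(S[m],[.5,99.5]).round(4))
for s in np.arange(-.07,.08,.01):
  k=m&(abs(S-s)<.005)
  if k.sum()<30: continue
  fe=k&(Z<.014)&(abs(T)<.022)
  print(s.round(3),"edges",T[k].min().round(4),T[k].max().round(4),"felt",(T[fe].min().round(4),T[fe].max().round(4)) if fe.sum()>10 else 0)
E
python3 cr.py
```

```text
yaw 0.1175 twist 0.003 then dx,dy cm -0.3 -0.75 z 0.118
S ends [-0.0294  0.0764]
-0.03 edges 0.0331 0.0403 felt 0
-0.02 edges -0.0393 0.0407 felt 0
-0.01 edges -0.055 0.0402 felt 0
0.0 edges -0.055 0.0404 felt 0
0.01 edges -0.0394 0.0402 felt (np.float64(0.0154), np.float64(0.017))
0.02 edges -0.039 0.0404 felt (np.float64(0.0153), np.float64(0.017))
0.03 edges -0.0396 0.0404 felt (np.float64(0.012), np.float64(0.0167))
0.04 edges -0.0393 0.0405 felt (np.float64(-0.0167), np.float64(0.0175))
0.05 edges -0.039 0.0402 felt (np.float64(-0.0166), np.float64(0.0171))
0.06 edges -0.0396 0.0404 felt (np.float64(-0.0157), np.float64(0.0169))
0.07 edges -0.0392 0.0401 felt (np.float64(-0.0213), np.float64(0.0218))
0.08 edges -0.0388 0.0396 felt (np.float64(-0.0213), np.float64(0.0218))
```

View pics/w8.png

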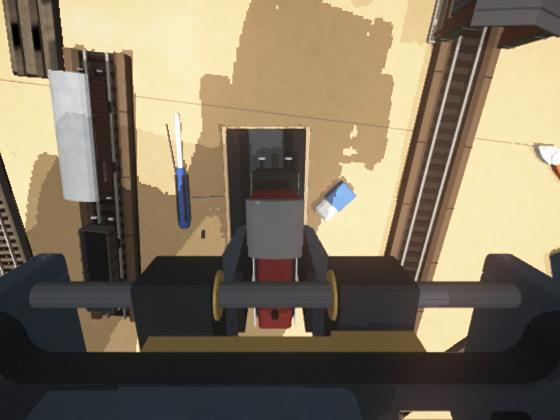

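The shunter hangs level over the cradle, whose far end shows at (265,127). The edges fit heading 0.115 and middle (0.5525, -0.084).

Request:
carry_out(series="-0.1 -0.4 0 0.002 1; -0.1 -0.39 0 0 1; 0 0 2 0 1; 0 0 2 0 1; 0 0 1.8 0 1; 0 0 1.2 0 1; 0 0 0.8 0 1; 0 0 0.4 0 1; 0 0 0 0 1; 0 0 0 0 1; 0 0 0 0 1")

```text
time: 27.38
position: [0.5524, -0.0837, 0.0367]
orientation: [0.998, 0.058, 0.001, 0.0]
wrist_force: [-0.3, 0.3, -1.8]
width: 0.319
gripper_force: 25.0
```

```bash
python3 - <<'E'
from h import *
go(.5525,-.084,.115)
s=r.read_state();print(s["wrist_force"])
E
python3 cr.py | tail -6
```

```text
yaw 0.1158 twist 0.001 then dx,dy cm 0.0 0.03 z 0.0367
[-0.28423873  0.26918331 -1.77187443]
0.03 edges -0.0395 0.0408 felt 0
0.04 edges -0.0394 0.0405 felt (np.float64(-0.016), np.float64(0.0173))
0.05 edges -0.0396 0.0405 felt (np.float64(-0.0164), np.float64(0.0171))
0.06 edges -0.0395 0.0406 felt (np.float64(-0.0162), np.float64(0.0175))
0.07 edges -0.0395 0.0407 felt (np.float64(-0.0217), np.float64(0.0216))
0.08 edges -0.039 0.0402 felt (np.float64(-0.0218), np.float64(0.0216))
```

Request:
carry_out(series="0 0 0.5 0 1; 0 0 0.3 0 1; 0 0 0.15 0 1; 0 0 0 0 1; 0 0 0 0 1")

```text
time: 27.85
position: [0.5517, -0.0835, 0.0263]
orientation: [0.998, 0.058, -0.0, -0.0]
wrist_force: [-1.3, -0.9, -2.7]
width: 0.319
gripper_force: 25.0
```

Request:
carry_out(series="0 0 0.03 0 0.6; 0 0 0 0 0.5; 0 0 0 0 0.45; 0 0 0 0 0.45; 0 0 -0.5 0 0.45; 0 0 -1.5 0 0.45; 0 0 -2.5 0 0.3; 0 0 -3 0 0.3; 0 0 -3 0 0.3; 0 0 -2.5 0 0.3; 0 0 -1 0 0.3; 0 0 0 0 0.3")

```text
time: 28.85
position: [0.5532, -0.0838, 0.1688]
orientation: [0.998, 0.058, 0.002, 0.001]
wrist_force: [0.6, -0.4, 0.2]
width: 0.697
gripper_force: 0.0
```

```bash
python3 - <<'E'
from h import *
s=r.read_state();print(s["position"],s["time"])
im,d=r.get_image("wrist"); cv2.imwrite("pics/w9.png",im); P=cloud("wrist",d); Z=P[...,2]
q=r.silhouettes("wrist","loco_shunter_mid")
X,Y=P[...,0],P[...,1]
for v in q[:1]: box(P,v["pixels"]&(d>0)&(Z>.03)&(Z<.07),"loco")
for a in r.spot_point("wrist","loco_shunter_mid")[:2]: print(round(a["confidence"],2),ray_z("wrist",a["at"],.0325).round(4))
go(.4716,.0722,.0255)
E
```

```text
[ 0.5531964  -0.08381908  0.16876057] 28.85
loco c [384.1 -55.9] size [56.9 24.7] a 32.77 pca 0.7422 mean [ 0.3846 -0.0542] z [0.0302 0.0312 0.0353]
0.8 [ 0.5489 -0.0838  0.0325]
yaw 0.1158 twist 0.09 then dx,dy cm -7.55 -15.76 z 0.1649
```

View pics/w9.png

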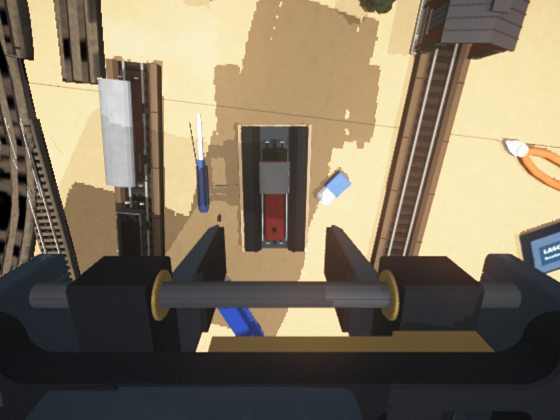

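```bash
python3 - <<'E'
from h import *
im=cv2.imread("pics/w9.png")[110:265,225:325]
cv2.imwrite("pics/w9c.png",cv2.resize(im,None,fx=3.8,fy=3.8,interpolation=cv2.INTER_CUBIC))
r.get_image("wrist")
for v,z in((126,.022),(250,.022),(143,.026),(243,.026),(163,.055),(192,.055)): print(v,z,ray_z("wrist",[274/560,v/420],z).round(4))
r.get_image("scene")
for k in("loco_shunter_mid","cradle"):
  for a in r.spot_point("scene",k)[:2]: print(k,ray_z("scene",a["at"],.0325 if k[0]=="l" else 0).round(4))
E
```

```text
126 0.022 [ 0.6225 -0.0746  0.022 ]
250 0.022 [ 0.4821 -0.0906  0.022 ]
143 0.026 [ 0.6056 -0.0765  0.026 ]
243 0.026 [ 0.4929 -0.0894  0.026 ]
163 0.055 [ 0.5894 -0.0784  0.055 ]
192 0.055 [ 0.5608 -0.0817  0.055 ]
loco_shunter_mid [ 0.5538 -0.0841  0.0325]
loco_shunter_mid [ 0.3738 -0.074   0.0325]
cradle [ 0.5549 -0.0846  0.    ]
```

View pics/w9c.png

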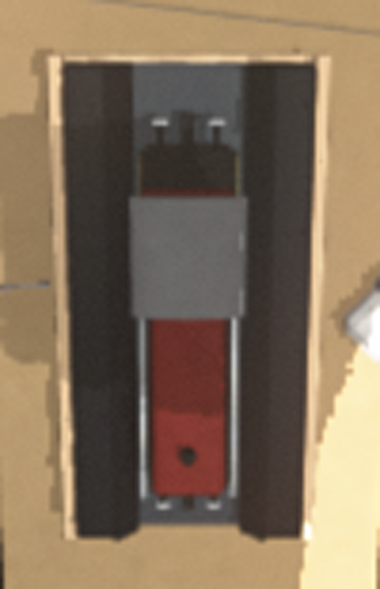

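The shunter stands centred in the groove: buffers at x ≈ 0.493 and 0.606, so its middle is about 3 mm off the cradle's. Next comes the coal wagon.

Request:
carry_out(series="0 0 0 0.09 0.3; -0.6 -1.2 0 0 0.3; -1.2 -2.5 0 0 0.3; -1.2 -2.5 0 0 0.3; -1.2 -2.5 0 0 0.3; -1.2 -2.5 0 0 0.3; -1.2 -2.5 0 0 0.3; -0.9 -2 0 0 0.3; 0 0 0 0 0.3; 0 0 0 0 0.3; 0 0 0 0 0.3")

```text
time: 30.12
position: [0.4727, 0.0715, 0.166]
orientation: [1.0, 0.014, -0.0, 0.0]
wrist_force: [-0.5, 0.0, 0.2]
width: 0.701
gripper_force: 0.0
```

```bash
cat > ws.py <<'E'
from h import *
im,d=r.get_image("wrist"); P=cloud("wrist",d); Z=P[...,2]
g=lambda x0,w,zl,zh:(d>0)&(Z>zl)&(Z<zh)&(abs(P[...,1]-.073)<.02)&(abs(P[...,0]-x0)<w)
box(P,g(.47,.062,.028,.06),"coal");box(P,g(.6,.065,.045,.07),"van")
go(.4722,.0722,.0255); go(.6003,.0755,.0255)
E
python3 ws.py
```

```text
coal c [472.6  71.7] size [89.9 28.6] a 1.34 pca 0.0287 mean [0.4737 0.0718] z [0.0304 0.0334 0.0381]
van c [600.   74.7] size [98.6 30.2] a 1.37 pca 0.0239 mean [0.6022 0.0748] z [0.0502 0.0537 0.0554]
yaw 0.0264 twist 0.001 then dx,dy cm -0.07 -0.1 z 0.166
yaw 0.0264 twist 0.001 then dx,dy cm 12.74 -0.11 z 0.166
```

Request:
carry_out(series="-0.05 -0.05 2.5 0 0.3; 0 0 2.5 0 0.3; 0 0 2.5 0 0.3; 0 0 2.5 0 0.3; 0 0 2 0 0.3; 0 0 1.5 0 0.3; 0 0 0.8 0 0.3; 0 0 0.35 0 0.3; 0 0 0 0 0.3; 0 0 0 0 0.3; 0 0 0 0 0.3")

```text
time: 31.08
position: [0.473, 0.0719, 0.0205]
orientation: [1.0, 0.013, 0.001, -0.0]
wrist_force: [-0.1, 0.5, -0.3]
width: 0.697
gripper_force: 0.0
```

Request:
carry_out(series="0 0 0 0 1; 0 0 0 0 1; 0 0 0 0 1; 0 0 0 0 1; 0 0 0 0 1; 0 0 0 0 1; 0 0 0 0 1; 0 0 0 0 1", squeeze=15)

```text
time: 31.75
position: [0.4723, 0.072, 0.0197]
orientation: [1.0, 0.013, -0.0, -0.0]
wrist_force: [-1.8, -0.4, 4.1]
width: 0.315
gripper_force: 15.0
```

Request:
carry_out(series="0 0 -0.5 0 1; 0 0 -1.5 0 1; 0 0 -2 0 1; 0 0 -2 0 1; 0 0 -2 0 1; 0 0 -2 0.01 1; -0.2 1 0 0 1; -0.2 2 0 0 1; -0.2 2.5 0 0 1; -0.2 2.5 0 0 1; -0.2 2.5 0 0 1; -0.2 2.5 0 0 1")

```text
time: 32.75
position: [0.4615, -0.0596, 0.1191]
orientation: [1.0, 0.008, -0.0, -0.0]
wrist_force: [0.3, -0.5, -0.5]
width: 0.319
gripper_force: 15.0
```

Request:
carry_out(series="-0.2 2.5 0 0 1; -0.2 2.5 0 0 1; -0.2 2.5 0 0 1; -0.2 2.5 0 0 1; -0.2 2.5 0 0 1; -0.2 2.5 0 0 1; 0 2.5 0 0 1; 0 1.2 0 0 1; 0 0 0 0 1; 0 0 0 0 1; 0 0 0 0 1")

```text
time: 33.67
position: [0.4528, -0.2444, 0.1192]
orientation: [1.0, 0.008, -0.0, -0.0]
wrist_force: [0.5, -0.3, -0.8]
width: 0.315
gripper_force: 15.0
```

```bash
cat > rd.py <<'E'
from h import *
go(.4537,-.2452,.016);go(.5823,-.2435,.016)
im,d=r.get_image("wrist"); cv2.imwrite("pics/w10.png",im); P=cloud("wrist",d); Z=P[...,2];X,Y=P[...,0],P[...,1]
m=(d>0)&(Z>.007)&(Z<.018)&(abs(Y+.243)<.035)
for x in (.44,.5,.52,.54,.56,.58,.6,.62,.64,.66,.68):
    k=m&(abs(X-x)<.005)
    if k.sum()>60: print(x,Y[k].min().round(4),Y[k].max().round(4),((Y[k].min()+Y[k].max())/2).round(4))
E
python3 rd.py
```

```text
yaw 0.016 twist 0.0 then dx,dy cm 0.08 0.08 z 0.1192
yaw 0.016 twist 0.0 then dx,dy cm 12.95 0.11 z 0.1192
0.5 -0.2688 -0.2167 -0.2427
0.52 -0.2686 -0.2169 -0.2428
0.54 -0.268 -0.2164 -0.2422
0.56 -0.2681 -0.2166 -0.2424
0.58 -0.268 -0.216 -0.242
0.6 -0.2671 -0.2154 -0.2413
0.62 -0.267 -0.2158 -0.2414
```

Request:
carry_out(series="0.08 0 2 0 1; 0 0 2.4 0 1; 0 0 2.4 0 1; 0 0 1.5 0 1; 0 0 0.8 0 1; 0 0 0.4 0 1; 0 0 0.32 0 1; 0 0 0 0 1; 0 0 0 0 1; 0 0 0 0 0.5; 0 0 0 0 0.3; 0 0 0 0 0.3")

```text
time: 34.72
position: [0.4544, -0.2456, 0.0219]
orientation: [1.0, 0.008, 0.0, 0.0]
wrist_force: [-0.5, 0.0, 0.8]
width: 0.508
gripper_force: 0.0
```

Request:
carry_out(series="0 0 0 0 0.3; 0 0 0 0 0.3; 0 0 -0.5 0 0.3; 0 0 -1 0 0.3; 0 0 -2.5 0 0.3; 0 0 -3 0 0.3; 0 0 -3 0 0.3; 0 0 -3 0 0.3; 0 0 -2 0 0.3; 0 0 -1 0 0.3; 0 0 0 0 0.3; 0 0 0 0 0.3")

```text
time: 35.72
position: [0.454, -0.2453, 0.1813]
orientation: [1.0, 0.008, 0.0, 0.0]
wrist_force: [-0.8, 0.9, -0.1]
width: 0.703
gripper_force: 0.0
```

```bash
python3 - <<'E'
from h import *
im,d=r.get_image("wrist"); P=cloud("wrist",d); Z=P[...,2];X,Y=P[...,0],P[...,1]
box(P,(d>0)&(Z>.028)&(Z<.06)&(abs(Y+.245)<.02)&(abs(X-.453)<.062),"coal")
m=(d>0)&(Z>.009)&(Z<.018)&(abs(Y+.243)<.035)
for x in (.46,.5,.52,.54,.56,.58,.62):
    k=m&(abs(X-x)<.005)
    if k.sum()>60: print(x,((Y[k].min()+Y[k].max())/2).round(4))
go(.6003,.0755,.0255)
E
```

```text
coal c [ 454.1 -245.1] size [89.9 28.2] a 1.3 pca 0.0146 mean [ 0.4548 -0.2451] z [0.0295 0.0326 0.0373]
0.46 -0.243
0.5 -0.2427
0.52 -0.2424
0.54 -0.2422
0.56 -0.2419
0.58 -0.2416
0.62 -0.2411
yaw 0.0158 twist -0.01 then dx,dy cm 15.49 -31.67 z 0.1805
```

Request:
carry_out(series="0.7 -1.4 0 -0.01 0.3; 1.35 -2.75 0 0 0.3; 1.35 -2.75 0 0 0.3; 1.35 -2.75 0 0 0.3; 1.35 -2.75 0 0 0.3; 1.35 -2.75 0 0 0.3; 1.35 -2.75 0 0 0.3; 1.35 -2.75 0 0 0.3; 1.35 -2.75 0 0 0.3; 1.35 -2.75 0 0 0.3; 1.35 -2.75 0 0 0.3; 1.3 -2.8 0 0 0.3")

```text
time: 36.77
position: [0.6005, 0.0769, 0.1793]
orientation: [1.0, 0.013, -0.001, 0.0]
wrist_force: [0.0, 0.0, -0.2]
width: 0.697
gripper_force: 0.0
```

Request:
carry_out(series="0 0 0 0 0.3; 0 0 0 0 0.3; 0 0 0 0 0.3")

```text
time: 37.02
position: [0.6, 0.0752, 0.1798]
orientation: [1.0, 0.013, -0.001, 0.0]
wrist_force: [-0.0, -0.5, 0.5]
width: 0.698
gripper_force: 0.0
```

```bash
python3 ws.py
```

```text
h.py:22: RuntimeWarning: Mean of empty slice.
  mu=X[:,:2].mean(0);w,V=np.linalg.eigh(np.cov((X[:,:2]-mu).T))
  ret = um.true_divide(
  avg = a.mean(axis, **keepdims_kw)
h.py:22: RuntimeWarning: Degrees of freedom <= 0 for slice
  mu=X[:,:2].mean(0);w,V=np.linalg.eigh(np.cov((X[:,:2]-mu).T))
  c *= np.true_divide(1, fact)
  c *= np.true_divide(1, fact)
Traceback (most recent call last):
  File "ws.py", line 4, in <module>
    box(P,g(.47,.062,.028,.06),"coal");box(P,g(.6,.065,.045,.07),"van")
    ~~~^^^^^^^^^^^^^^^^^^^^^^^^^^^^^^^
  File "h.py", line 23, in box
    print(name,"c",np.round(c,1),"size",np.round(s,1),"a",round(a,2),"pca",np.arctan(V[1,1]/V[0,1]).round(4),"mean",mu.round(4),"z",np.percentile(X[:,2],[5,50,95]).round(4))
                                                                                                                                    ~~~~~~~~~~~~~^^^^^^^^^^^^^^^^^^
IndexError: index -1 is out of bounds for axis 0 with size 0
```

The script only failed because the coal wagon is no longer on the siding. The TCP is back over the van's known spot.

Request:
carry_out(series="0 0 2.5 0 0.3; 0 0 2.5 0 0.3; 0 0 2.5 0 0.3; 0 0 2.5 0 0.3; 0 0 2.3 0 0.3; 0 0 1.5 0 0.3; 0 0 1 0 0.3; 0 0 0.5 0 0.3; 0 0 0 0 0.3; 0 0 0 0 0.3; 0 0 0 0 0.3")

```text
time: 37.98
position: [0.6018, 0.0755, 0.0295]
orientation: [1.0, 0.013, 0.001, -0.0]
wrist_force: [-0.2, -0.4, 0.1]
width: 0.702
gripper_force: 0.0
```

Request:
carry_out(series="0 0 0 0 1; 0 0 0 0 1; 0 0 0 0 1; 0 0 0 0 1; 0 0 0 0 1; 0 0 0 0 1; 0 0 0 0 1; 0 0 0 0 1", squeeze=15)

```text
time: 38.65
position: [0.601, 0.0755, 0.0285]
orientation: [1.0, 0.013, -0.0, -0.0]
wrist_force: [-0.4, -0.6, 2.3]
width: 0.317
gripper_force: 15.0
```

Request:
carry_out(series="0 0 -0.5 0 1; 0 0 -1.5 0 1; 0 0 -2 0 1; 0 0 -2 0 1; 0 0 -2 0 1; 0 0 -2 0.01 1; -0.2 1 0 0 1; -0.2 2 0 0 1; -0.2 2.5 0 0 1; -0.2 2.5 0 0 1; -0.2 2.5 0 0 1; -0.2 2.5 0 0 1")

```text
time: 39.65
position: [0.5903, -0.0562, 0.1278]
orientation: [1.0, 0.008, -0.0, -0.0]
wrist_force: [0.6, 0.4, -1.0]
width: 0.315
gripper_force: 15.0
```

Request:
carry_out(series="-0.2 2.5 0 0 1; -0.2 2.5 0 0 1; -0.2 2.5 0 0 1; -0.2 2.5 0 0 1; -0.2 2.5 0 0 1; -0.1 2.5 0 0 1; 0 2.5 0 0 1; 0 1.3 0 0 1; 0 0 0 0 1; 0 0 0 0 1; 0 0 0 0 1; 0 0 0 0 1")

```text
time: 40.65
position: [0.5829, -0.2418, 0.1282]
orientation: [1.0, 0.008, -0.0, -0.0]
wrist_force: [-0.2, -0.5, -1.0]
width: 0.318
gripper_force: 15.0
```

```bash
python3 rd.py
```

```text
yaw 0.0167 twist 0.001 then dx,dy cm -12.93 0.13 z 0.1282
yaw 0.0167 twist 0.001 then dx,dy cm -0.07 0.17 z 0.1282
0.62 -0.2675 -0.2153 -0.2414
0.64 -0.2667 -0.2154 -0.2411
0.66 -0.2669 -0.2148 -0.2408
0.68 -0.2667 -0.215 -0.2408
```

Request:
carry_out(series="0 0 2 0 1; 0 0 2.4 0 1; 0 0 2.4 0 1; 0 0 1.5 0 1; 0 0 0.8 0 1; 0 0 0.5 0 1; 0 0 0.3 0 1; 0 0 0 0 1; 0 0 0 0 1; 0 0 0 0 0.5; 0 0 0 0 0.3; 0 0 0 0 0.3")

```text
time: 41.7
position: [0.5833, -0.243, 0.03]
orientation: [1.0, 0.008, 0.0, 0.0]
wrist_force: [0.6, -1.1, 0.2]
width: 0.503
gripper_force: 0.0
```

Request:
carry_out(series="0 0 0 0 0.3; 0 0 0 0 0.3; 0 0 -0.5 0 0.3; 0 0 -1 0 0.3; 0 0 -2.5 0 0.3; 0 0 -3 0 0.3; 0 0 -3 0 0.3; 0 0 -3 0 0.3; 0 0 -3 0 0.3; 0 0 -2 0 0.3; 0 0 0 0 0.3; 0 0 0 0 0.3")

```text
time: 42.7
position: [0.5836, -0.2431, 0.2114]
orientation: [1.0, 0.008, 0.001, 0.001]
wrist_force: [0.3, 0.1, -0.6]
width: 0.7
gripper_force: 0.0
```

```bash
python3 - <<'E'
from h import *
im,d=r.get_image("wrist"); cv2.imwrite("pics/w11.png",im);P=cloud("wrist",d); Z=P[...,2];X,Y=P[...,0],P[...,1]
box(P,(d>0)&(Z>.028)&(Z<.06)&(abs(Y+.245)<.02)&(abs(X-.453)<.062),"coal")
box(P,(d>0)&(Z>.045)&(Z<.07)&(abs(Y+.243)<.02)&(abs(X-.582)<.065),"van")
for k,z in(("van_brown_mid",.033),("coal_wagon_mid",.025),("loco_shunter_mid",.0325)):
  for a in r.spot_point("wrist",k)[:1]: print(k,ray_z("wrist",a["at"],z).round(4))
s=r.read_state();print(s["time"],s["position"],s["wrist_force"])
E
```

```text
coal c [ 453.2 -244.8] size [91.4 28.5] a 0.51 pca 0.0225 mean [ 0.4717 -0.2446] z [0.0291 0.0327 0.0367]
van c [ 581.6 -243.1] size [99.7 29.8] a 0.02 pca 0.0071 mean [ 0.5838 -0.2427] z [0.0488 0.0522 0.0539]
van_brown_mid [ 0.5848 -0.246   0.033 ]
coal_wagon_mid [ 0.4558 -0.2472  0.025 ]
loco_shunter_mid [ 0.5571 -0.0858  0.0325]
42.9 [ 0.58240307 -0.24259405  0.20830653] [-0.47874829 -0.27163919 -1.13984208]
```

View pics/w11.png

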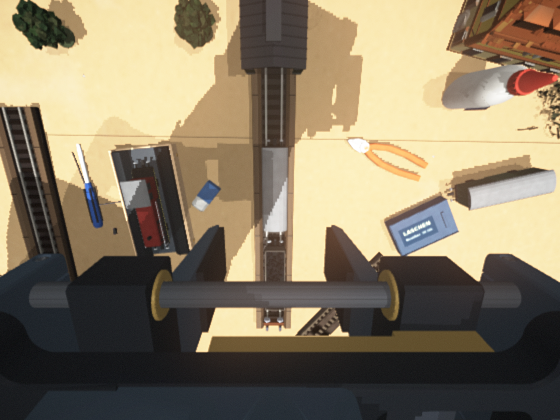

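The van at (275,190) and the coal wagon at (274,265) are back on the shed road, at (581.6, -243) and (453, -245) mm, within about 2 mm of the start. The shunter is in the cradle at (140,205) and both trees are standing, so I hand in.

```bash
python3 -c "from cell import r; print(r.close_job())"
```

```text
the job is handed in; nothing more can be done
None
```

The job is handed in at about 43 s of the 112 s allowed: by the last camera measurements, the shunter stands about 3 mm from the cradle's middle, the van and coal wagon are back on the shed road within about 2 mm of where they started, and both trees are standing; no verdict was returned.

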